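# Run a fingertip down a printer's paper path to test its sensor flags

## Task

Test the four paper-sensor flags of the printer unit on the bench: run the shut fingertips lightly along the row of flags, close above the plate, the way a sheet of paper travels - from the wide rubber feed tyres to the narrow exit rollers - so that each flag in turn is tipped well over and springs up again behind the finger. Make it one low pass without lifting off between flags, then lift clear. Touch gently, pick nothing up, and leave the unit and the things on and around it where they are.

Things in the scene. Friction and masses are not known exactly. Their poses are not given: they have to be found in the camera images.
- path_unit: Lower paper-path unit out of an office printer, loose on the bench, about 1.6 kg: a flat dark-grey plastic plate 380 x 244 mm between steel side frames (247 mm over both, tops 52 mm above the bench). Origin on the bench under its middle; +x is the way paper travels (long side), z up. The plate's top is 34 mm above the origin; ribs 2.5 mm high run along both sides, from 47 mm off the centre line outwards.
- feed_end (a point): Centre line of the unit on the plate's top at the feed end, x = -165 mm in the unit's frame, on the axis of two wide dark rubber tyres, 28 mm in diameter and 40 mm wide, which stand 10 mm above the plate. Paper enters here.
- exit_end (a point): Centre line of the unit on the plate's top at the exit end, x = +168 mm in the unit's frame, on the axis of four narrow white rollers, 16 mm in diameter and 12 mm wide, which stand 6 mm above the plate. Paper leaves here.
- flag1 (a joint): Angle in rad of the first (nearest the feed tyres) sensor flag: 0 at rest against its stop, growing as it is tipped towards the exit end, 1.22 folded down into its slot. Tipped by 0.45 or more it trips its sensor. A weak spring (about 0.5 N at the tip at first, 1.5 N fully down) raises it again; pushed from the exit side it does not give.
- flag1_tip (a point): Middle of the upper edge of the first (nearest the feed tyres) of four sensor flags, a row along the plate's middle. White plastic paddle 14 mm wide, 4 mm thick, in a slot; its edge stands 19 mm above the plate, leaning 0.3 rad to the exit end; pivot at unit x = -105, y = 12 mm, 8 mm below the plate's top. A fingertip passing lower than about 12 mm above the plate tips it far enough.
- flag2 (a joint): Angle in rad of the second sensor flag: 0 at rest against its stop, growing as it is tipped towards the exit end, 1.22 folded down into its slot. Tipped by 0.45 or more it trips its sensor. A weak spring (about 0.5 N at the tip at first, 1.5 N fully down) raises it again; pushed from the exit side it does not give.
- flag2_tip (a point): Middle of the upper edge of the second of four sensor flags, a row along the plate's middle. White plastic paddle 14 mm wide, 4 mm thick, in a slot; its edge stands 19 mm above the plate, leaning 0.3 rad to the exit end; pivot at unit x = -40, y = -16 mm, 8 mm below the plate's top. A fingertip passing lower than about 12 mm above the plate tips it far enough.
- flag3 (a joint): Angle in rad of the third sensor flag: 0 at rest against its stop, growing as it is tipped towards the exit end, 1.22 folded down into its slot. Tipped by 0.45 or more it trips its sensor. A weak spring (about 0.5 N at the tip at first, 1.5 N fully down) raises it again; pushed from the exit side it does not give.
- flag3_tip (a point): Middle of the upper edge of the third of four sensor flags, a row along the plate's middle. White plastic paddle 14 mm wide, 4 mm thick, in a slot; its edge stands 19 mm above the plate, leaning 0.3 rad to the exit end; pivot at unit x = 25, y = 18 mm, 8 mm below the plate's top. A fingertip passing lower than about 12 mm above the plate tips it far enough.
- flag4 (a joint): Angle in rad of the last (nearest the exit rollers) sensor flag: 0 at rest against its stop, growing as it is tipped towards the exit end, 1.22 folded down into its slot. Tipped by 0.45 or more it trips its sensor. A weak spring (about 0.5 N at the tip at first, 1.5 N fully down) raises it again; pushed from the exit side it does not give.
- flag4_tip (a point): Middle of the upper edge of the last (nearest the exit rollers) of four sensor flags, a row along the plate's middle. White plastic paddle 14 mm wide, 4 mm thick, in a slot; its edge stands 19 mm above the plate, leaning 0.3 rad to the exit end; pivot at unit x = 90, y = -10 mm, 8 mm below the plate's top. A fingertip passing lower than about 12 mm above the plate tips it far enough.
- gear: Small loose white plastic gear, 36 mm in diameter, 13 mm high, lying flat on the plate's +y side, beside the flags. Origin under its centre. Not part of the job.
- cartridge: Black ink cartridge with paper labels, 110 x 36 x 76 mm, standing on the bench. Origin under its centre. Not part of the job.
- syringe: Clear plastic refill syringe with white plunger, about 170 mm long along its x, 39 mm high, lying on the bench. Origin on the bench under its barrel. Not part of the job.
- carriage: Black cartridge carriage taken from a printer, 120 x 100 x 81 mm, standing on the bench. Origin under its centre. Not part of the job.

How it is judged (in metres and radians):
On the way, in this order (a step that is already met when the one before it is completed fails the run):
1. the first flag is tipped over by at least 0.45 rad (value of joint flag1 above 0.45 rad).
2. the fingertips travel low over the plate (tips less than about 25 mm above it) from the first flag to the second (x of the grasp point in the frame of path_unit between -0.081 and -0.032 m and y of the grasp point in the frame of path_unit between -0.06 and 0.06 m and z of the grasp point in the frame of path_unit below 0.079 m).
3. the second flag is tipped over by at least 0.45 rad (value of joint flag2 above 0.45 rad).
4. the fingertips travel low over the plate (tips less than about 25 mm above it) from the second flag to the third (x of the grasp point in the frame of path_unit between -0.016 and 0.033 m and y of the grasp point in the frame of path_unit between -0.06 and 0.06 m and z of the grasp point in the frame of path_unit below 0.079 m).
5. the third flag is tipped over by at least 0.45 rad (value of joint flag3 above 0.45 rad).
6. the fingertips travel low over the plate (tips less than about 25 mm above it) from the third flag to the last (x of the grasp point in the frame of path_unit between 0.049 and 0.098 m and y of the grasp point in the frame of path_unit between -0.06 and 0.06 m and z of the grasp point in the frame of path_unit below 0.079 m).
7. the last flag is tipped over by at least 0.45 rad (value of joint flag4 above 0.45 rad).
At the end, for the whole second after the job is handed in: All four flags have been tipped over (0.45 rad or more) in order from feed end to exit end in one low pass, and all have sprung up again (below 0.1 rad); the unit lies at rest within 15 mm of where it was, and the gear, cartridge, syringe and carriage within 20 mm of where they were (value of joint each of flag1, flag2, flag3, flag4 below 0.1 rad and distance of path_unit from where it was at the start of the episode below 0.015 m and angle between path_unit's own z axis and vertical below 0.05 rad and linear speed of path_unit below 0.02 m/s and distance of each of gear, cartridge, syringe, carriage from where it was at the start of the episode below 0.02 m); the robot touches nothing.
It fails at once if the unit is pressed or pushed hard: more than 18 N between fingers and unit or its flags (contact force between the fingers and path_unit above 18 N).
It fails at once if the unit is shifted by more than 15 mm, lifted or tipped (distance of path_unit from where it was at the start of the episode above 0.015 m or angle between path_unit's own z axis and vertical above 0.08 rad).
It fails at once if the gear, cartridge, syringe or carriage is moved by more than 20 mm, or lifted (distance of any of gear, cartridge, syringe, carriage from where it was at the start of the episode above 0.02 m).
It also fails if it takes over 48 s, if anything falls off the work surface, if the arm or the gripper's body presses on something with over 40 N, if the wrist force passes 120 N, or if a joint passes its speed limit or range.

## Robot

A 6-joint arm with a two-finger parallel gripper is mounted at the origin on the work surface. World frame = base frame: x ahead of the robot, y to its left, z up, the work surface at z = 0. Lengths are in m, angles in degrees, forces in N, time in s.
With the tool pointing down it reaches from about 0.25 to 0.725 m from the base axis. Payload 9.7 kg.
Tool frame: the origin (TCP) lies midway between the tips of the shut fingers; the grasp point (between the pads) lies 19 mm behind it; x points along the fingers, y is the direction in which the jaws open and shut, and the axes are right-handed (so a half turn about x gives the same grasp; the last joint's range is limited). The gripper opens to 85 mm and grips with 20 to 120 N. Pads are 22 mm wide; open, the fingers measure 114 mm over their backs; the gripper's body (76 mm by 85 mm) begins 54 mm behind the grasp point. The pads swing forward as they close: fully open they stand 13 mm farther back than shut.
Start: joints at [0, 4.979, 10.078, 95.1, 0, 90], TCP at [0.55, -0, 0.231] pointing down, gripper open.
Joint ranges: [-179.16, 179.16], [-48.56, 103.87], [-65.8, 70.77], [-126.05, 130.52], [-82.76, 87.17], [-180, 180]. Speed limits (degrees/s): [127.2, 127.2, 147.25, 180, 180, 180].

## Interface

Orientations are given as [roll, pitch, yaw] about the fixed x, y, z axes, in that order (R = Rz(yaw) Ry(pitch) Rx(roll)).
In Python, from workcell import bot, cams gives the robot as it stands.
- The arm moves only by the tool apply_moves, never from a script. Its argument "commands" is a list of rows, each a list of 5 numbers: the shift along the tool's x, y, z in m, then the turn about the tool's x in rad, then the opening, from -1 (shut) to 1 (fully open). In form: [[tx, ty, tz, roll, hand], ...]. A call has 1 to 12 rows; each row is the pose to reach, as a shift and turn from the pose measured when the call began, along the tool's axes at that moment; what a row does not reach only later rows make up. A row lasts 1/10 s, in which the tool goes at most 50 mm and 8.59 degrees, less where a joint would pass 70% of its speed; a pose out of reach is approached as far as the arm can. A call with a gripper value outside its range is refused whole. The fingers move at their own pace and stop on an object; "newtons" is the grip in N (left out, the last holds). Time passes only in rows, so rows that repeat a pose let the fingers close. It gives the time, the measured TCP pose, the force and the opening at its end, in the units of the state.
- bot.get_obs(): the state, without advancing time (a new reading comes with each control period).
- cams.camera(name): name is "scene" or "side" or "wrist"; returns a dict with "frame" (384x512x3 uint8, blue, green, red), "depth" (384x512 float32, m along the optical axis (not along the pixel's ray), 0 where there is no reading), "camera_matrix" (3x3 intrinsics, pixels), "D" ([k1, k2, p1, p2, k3] as OpenCV has them; the pictures are not rectified), "R" (3x3) and "t" (3): a world point X has camera coordinates R X + t; the wrist camera has in their place "mount" (4x4, takes a point from camera to tool coordinates, whose origin is the TCP and whose axes are the tool frame's). Camera axes: x right, y down, z forward; pixel columns grow to the right and rows downward; lengths in m; the calibration is good to about 2 mm. A picture is of the moment at which its call begins: read the wrist's pose just before it.
- bot.job_done(): hands the job in, once; it reports no verdict.
Trained networks look in the newest picture that a camera, given by its name, has taken for a name from the list of things; names that differ only in an ending like _2 or _b are one class to them, and where a whole thing is asked for, a point or a joint stands for the part that bears it (a point fixed in the world has none). Each returns a list of dicts, best first, with "confidence" (0 to 1); they miss things now and then, are a little off and sometimes report something else, mostly with a low value. They report only what shows in the picture. A call takes as long as a camera call.
- cams.spot_in(name, camera): "rect" ([left, top, right, bottom] in pixels, round what is visible of it).
The state is a dict: "time": time; "q": joint angles; "qd": joint speeds; "joint_efforts": joint torques, N m; "ee_pos": TCP position; "tcp_rot": TCP orientation; "wrist_force": force on the tool from outside, world axes, zero at the start; "torque": the same for the moment, N m; "opening": finger opening in m.
Only numpy, scipy, OpenCV 4.12 (cv2) and the standard library are available. Lean on these libraries where they do the work, as an engineer would, in place of code of your own. Each camera call takes 0.05 s, during which the arm holds its last target. There are 200 camera calls.

## Working session

There is one attempt and no reset: what is moved stays moved. The work goes in short steps, Python scripts to look and compute and a tool call to move; the robot and the scene stay as the last step left them, time stands still between calls to the robot, and variables do not carry over. Pictures are saved under pics/ and viewed, about 8 in all and at most 12, crops included, and the job is handed in when it is done.

Besides the shell and the picture viewer there is one more tool, called after "Request:" in YAML: its name, and indented under it one key for each argument. apply_moves: Moves the arm, as the interface text tells. Its arguments: {"type":"object","properties":{"commands":{"type":"array"},"newtons":{"type":"number"}},"required":["commands"]}

```bash
ls; mkdir -p pics
cat > h.py <<'E'
import numpy as np, cv2
from workcell import bot, cams
from scipy.spatial.transform import Rotation as Rn
def grab(n):
    o=bot.get_obs(); c=cams.camera(n)
    if 'mount' in c:
        T=np.eye(4); T[:3,:3]=Rn.from_euler('xyz',o['tcp_rot'],degrees=True).as_matrix(); T[:3,3]=o['ee_pos']
        c['W']=T@np.array(c['mount'])
    else:
        T=np.eye(4); T[:3,:3]=c['R']; T[:3,3]=np.ravel(c['t']); c['W']=np.linalg.inv(T)
    return o,c
def pts(c,uv,z=None):
    uv=np.atleast_2d(np.array(uv,float)); K=np.array(c['camera_matrix'])
    n=cv2.undistortPoints(uv.reshape(-1,1,2),K,np.array(c['D'])).reshape(-1,2)
    r=np.c_[n,np.ones(len(n))]; W=c['W']
    if z is None:
        i=uv.round().astype(int); d=c['depth'][i[:,1],i[:,0]]; return (r*d[:,None])@W[:3,:3].T+W[:3,3]
    d=r@W[:3,:3].T; s=(z-W[2,3])/d[:,2]; return d*s[:,None]+W[:3,3]
def proj(c,X):
    V=np.linalg.inv(c['W']); rv,_=cv2.Rodrigues(V[:3,:3])
    return cv2.projectPoints(np.atleast_2d(np.array(X,float)),rv,V[:3,3],np.array(c['camera_matrix']),np.array(c['D']))[0].reshape(-1,2)
E
python3 - <<'E'
from h import *
o=bot.get_obs(); print({k:np.round(v,3) for k,v in o.items()})
ims=[]
for n in ["scene","wrist"]:
    o,c=grab(n); im=c['frame'].copy()
    for t in ["path_unit","flag1_tip","feed_end","exit_end","gear","cartridge","syringe","carriage"]:
        for d in cams.spot_in(t,n)[:4]:
            r=d['rect']; m=[(r[0]+r[2])/2,(r[1]+r[3])/2]; print(n,t,round(d['confidence'],2),np.round(r),pts(c,[m]).round(3))
    cv2.imwrite(f'pics/{n}0.png',im)
    print(n,c['W'].round(3).tolist())
E
```

```text
pics
{'time': np.float64(0.0), 'q': array([-0.   ,  5.012, 10.035, 95.098, -0.   , 89.999]), 'qd': array([-0.079, -0.043, -0.038, -0.063, -0.003,  0.029]), 'joint_efforts': array([ 1.0000e-03, -5.2039e+01,  4.6480e+01,  1.6000e-02,  0.0000e+00,
       -0.0000e+00]), 'ee_pos': array([ 0.55 , -0.   ,  0.231]), 'tcp_rot': array([ -89.926,   89.925, -179.926]), 'wrist_force': array([ 0.232, -0.71 ,  0.342]), 'torque': array([0.024, 0.038, 0.053]), 'opening': np.float64(0.085)}
scene path_unit 0.57 [169. 133. 335. 265.] [[ 0.587 -0.007  0.032]]
scene feed_end 0.94 [171. 138. 334. 266.] [[0.592 0.002 0.032]]
scene feed_end 0.49 [296. 322. 365. 384.] [[0.688 0.405 0.045]]
scene exit_end 0.72 [166. 134. 335. 266.] [[ 0.592 -0.006  0.03 ]]
scene gear 0.6 [213. 173. 223. 186.] [[ 0.627 -0.107  0.042]]
scene cartridge 0.96 [389. 257. 431. 307.] [[0.446 0.408 0.075]]
scene syringe 0.96 [187.  76. 203. 115.] [[ 0.499 -0.428  0.03 ]]
scene carriage 0.69 [296. 325. 367. 380.] [[0.685 0.406 0.043]]
scene [[-0.791, 0.523, -0.317, 0.872], [0.612, 0.679, -0.406, 0.382], [0.003, -0.515, -0.857, 0.894], [0.0, 0.0, 0.0, 1.0]]
wrist path_unit 0.92 [ 95.  34. 497. 334.] [[ 0.591 -0.009  0.035]]
wrist flag1_tip 0.6 [369. 220. 378. 241.] [[ 0.676 -0.058  0.044]]
wrist feed_end 0.71 [ 95.  35. 499. 329.] [[ 0.592 -0.007  0.036]]
wrist exit_end 0.94 [ 96.  36. 497. 328.] [[ 0.591 -0.006  0.035]]
wrist gear 0.83 [308. 262. 345. 296.] [[ 0.627 -0.115  0.047]]
wrist cartridge 0.54 [320. 183. 329. 201.] [[ 0.618 -0.013  0.052]]
wrist cartridge 0.43 [369. 218. 379. 241.] [[ 0.674 -0.055  0.051]]
wrist cartridge 0.41 [306. 263. 344. 294.] [[ 0.626 -0.114  0.047]]
wrist [[1.0, 0.001, -0.001, 0.55], [0.001, -0.966, -0.258, 0.066], [-0.001, 0.258, -0.966, 0.374], [0.0, 0.0, 0.0, 1.0]]
```

```bash
python3 -c "
import cv2
a=cv2.imread('pics/wrist0.png');cv2.imwrite('pics/w1.png',cv2.resize(a,(800,600),interpolation=cv2.INTER_CUBIC))"
```

```text
(no output)
```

View pics/w1.png

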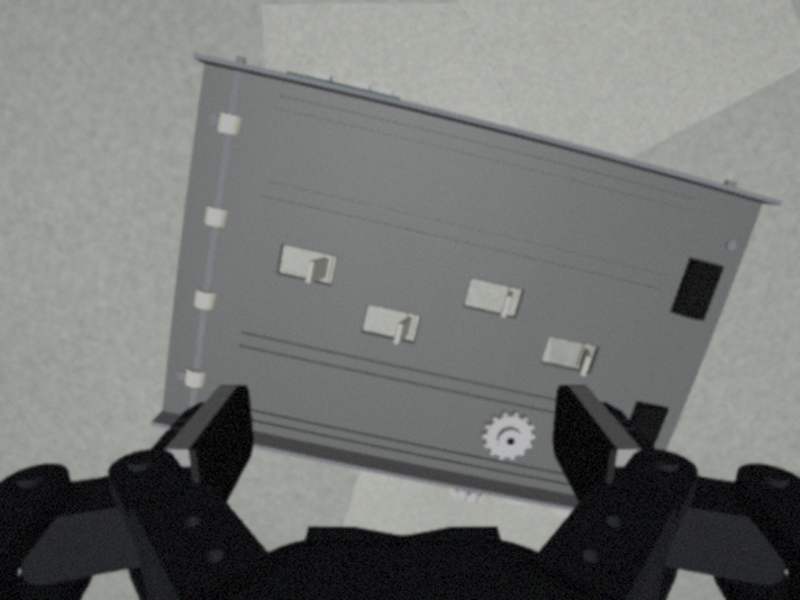

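The wrist picture shows the feed tyres at right (697,289), (649,425) and the white exit rollers at left (x≈195–229). The flags run right to left at (583,355), (500,297), (400,325) and (312,265), and the gear is at (509,436). So unit +x points roughly along world -x. Next I fit the unit pose.

```bash
cat >> h.py <<'E'
PIV=np.array([[-.105,.012],[-.040,-.016],[.025,.018],[.090,-.010]])
TIP=np.c_[PIV+[.0084,0],[.053]*4]
def U2W(p,X):
    X=np.atleast_2d(X); a=p[2]; R=np.array([[np.cos(a),-np.sin(a)],[np.sin(a),np.cos(a)]])
    return np.c_[X[:,:2]@R.T+p[:2],X[:,2]]
E
python3 - <<'E'
from h import *
from scipy.optimize import least_squares
o,c=grab("wrist"); s=.64
g=lambda l,z: pts(c,np.array(l)*s,z)
rol=g([(229,124),(216,217),(204,299),(195,378)],.040)
tyr=g([(697,289)],.044); fr=g([(200,57),(345,93),(490,129),(635,165),(778,202)],.052)
slot=g([(569,352),(492,297),(390,322),(306,263)],.034)
print(rol.round(3),tyr.round(3),fr.round(3),slot.round(3),sep='\n')
def inv(p,X):
    a=p[2]; R=np.array([[np.cos(a),-np.sin(a)],[np.sin(a),np.cos(a)]]); return (X[:,:2]-p[:2])@R
def f(q):
    p=q[:3]
    return np.r_[inv(p,rol)[:,0]-.168, inv(p,tyr)[:,0]+.165, inv(p,fr)[:,1]+.1235, inv(p,rol)[:,1].mean(),
      inv(p,slot)[:,1]-PIV[:,1], inv(p,slot)[:,0]-PIV[:,0]-q[3]]
r=least_squares(f,[.59,0,np.pi-.23,0],loss='soft_l1',f_scale=.002); p=r.x[:3]
print(r.x.round(4),np.degrees(p[2])); print((f(r.x)*1000).round(1))
np.save('p0.npy',p)
im=cv2.resize(c['frame'],(800,600),interpolation=cv2.INTER_CUBIC)
def dr(X,col):
    for u in proj(c,U2W(p,X))/s: cv2.circle(im,tuple(int(v) for v in u.round()),2,col,-1)
dr(TIP,(0,0,255)); dr(np.c_[PIV,[.034]*4],(0,255,0))
dr([[x,y,.052] for x in(-.19,.19) for y in(-.1235,.1235)],(255,0,0))
dr([[-.165,0,.034],[.168,0,.034]],(255,0,255))
cv2.imwrite('pics/w2.png',im)
E
```

```text
[[ 0.44   0.098  0.04 ]
 [ 0.427  0.04   0.04 ]
 [ 0.414 -0.016  0.04 ]
 [ 0.401 -0.074  0.04 ]]
[[ 0.751 -0.007  0.044]]
[[0.429 0.136 0.052]
 [0.515 0.114 0.052]
 [0.603 0.094 0.052]
 [0.694 0.074 0.052]
 [0.793 0.053 0.052]]
[[ 0.669 -0.056  0.034]
 [ 0.612 -0.015  0.034]
 [ 0.541 -0.033  0.034]
 [ 0.484  0.008  0.034]]
[ 0.5838 -0.026   2.9171  0.015 ] 167.1383498320784
[-0.5 -0.8 -0.1 -0.7  6.6  0.2  2.2  2.7  1.9  0.1 -0.9 -1.9 -0.5 -1.2
 -1.2  0.4  0.2 -0.1 -0.5]
```

View pics/w2.png

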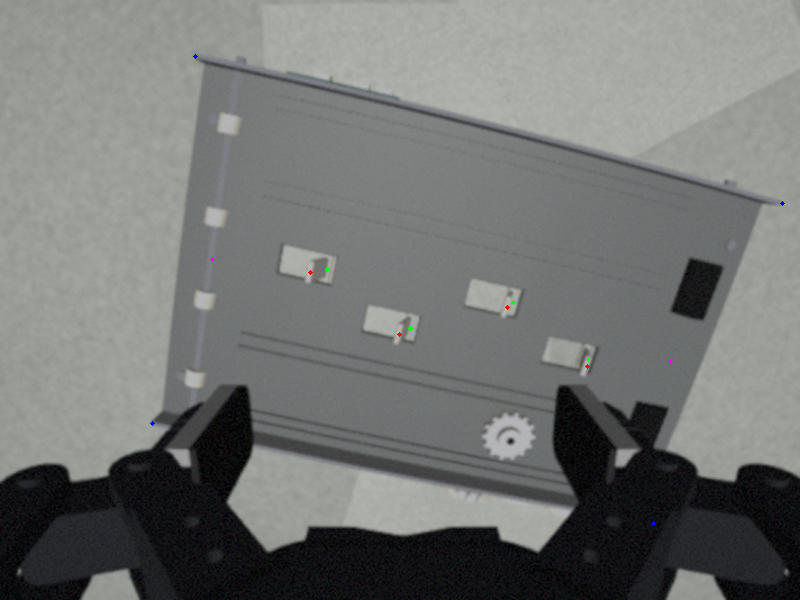

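The reprojected model lies on the frame corners, slots and flags. Next I work out the first move: shut the fingers, turn the tool to line up with the unit, and go above the start point before flag 1.

```bash
cat >> h.py <<'E'
def rows(way,p=None):
    p=np.load('p0.npy') if p is None else p
    o=bot.get_obs(); R=Rn.from_euler('xyz',o['tcp_rot'],degrees=True).as_matrix(); e=np.array(o['ee_pos'])
    u=np.array([np.cos(p[2]),np.sin(p[2]),0]); 
    a=np.arctan2(R[:,1]@np.cross(R[:,0],u),0) if 0 else np.arctan2(R[:,2]@u,R[:,1]@u)
    a=(a+np.pi/2)%np.pi-np.pi/2
    d=e[:2]-p[:2]; v=np.array([-u[1],u[0]])
    print('t',round(float(o['time']),2),'unit xy',(d@u[:2]).round(4),(d@v).round(4),'z',e[2].round(4),'tilt',R[:,0].round(3),'roll',round(a,3),'F',np.round(o['wrist_force'],2),'open',round(float(o['opening']),4),'q',np.round(o['q']))
    print(((U2W(p,np.array(way,float))-e)@R).round(4).tolist())
E
python3 - <<'E'
from h import *
rows([[-.132,.008,.2],[-.132,.008,.12]])
E
```

```text
t 0.95 unit xy 0.0388 -0.0178 z 0.2313 tilt [-0.  0. -1.] roll 0.225 F [ 0.19 -0.01 -0.19] open 0.0853 q [ 0.  5. 10. 95.  0. 90.]
[[0.0313, 0.1607, 0.0632], [0.1113, 0.1607, 0.0632]]
```

Request:
apply_moves:
  commands:
    - [0.0, 0.02, 0.008, 0.1, -1]
    - [0.0, 0.05, 0.02, 0.2, -1]
    - [0.01, 0.08, 0.032, 0.225, -1]
    - [0.02, 0.11, 0.044, 0.225, -1]
    - [0.03, 0.14, 0.055, 0.225, -1]
    - [0.05, 0.161, 0.063, 0.225, -1]
    - [0.07, 0.161, 0.063, 0.225, -1]
    - [0.09, 0.161, 0.063, 0.225, -1]
    - [0.105, 0.161, 0.063, 0.225, -1]
    - [0.111, 0.161, 0.063, 0.225, -1]
    - [0.111, 0.161, 0.063, 0.225, -1]
    - [0.111, 0.161, 0.063, 0.225, -1]
  newtons: 20

```text
time: 2.15
ee_pos: [0.7113, -0.063, 0.1213]
tcp_rot: [98.7, 89.9, -4.2]
wrist_force: [0.4, -0.5, -0.1]
opening: -0.0001
```

Run:
```python
from h import *
rows([[-.132,.008,.08],[-.132,.008,.041]])
p=np.load('p0.npy')
o,c=grab("wrist"); im=cv2.resize(c['frame'],(800,600),interpolation=cv2.INTER_CUBIC)
T=U2W(p,np.r_[TIP,np.c_[PIV,[.034]*4],[[.168,0,.034],[-.165,-.056,.044],[-.165,.056,.044]]])
for u in proj(c,T)/.64: cv2.circle(im,tuple(int(v) for v in np.clip(u,-99,999)),2,(0,0,255),-1)
cv2.imwrite('pics/w3.png',im)
```

```text
t 2.15 unit xy -0.1325 0.0077 z 0.1213 tilt [ 0.001 -0.    -1.   ] roll -0.0 F [ 0.38 -0.47 -0.08] open -0.0001 q [-5. 27. 25. 88.  0. 98.]
[[0.0413, -0.0005, 0.0003], [0.0803, -0.0006, 0.0003]]
```

View pics/w3.png

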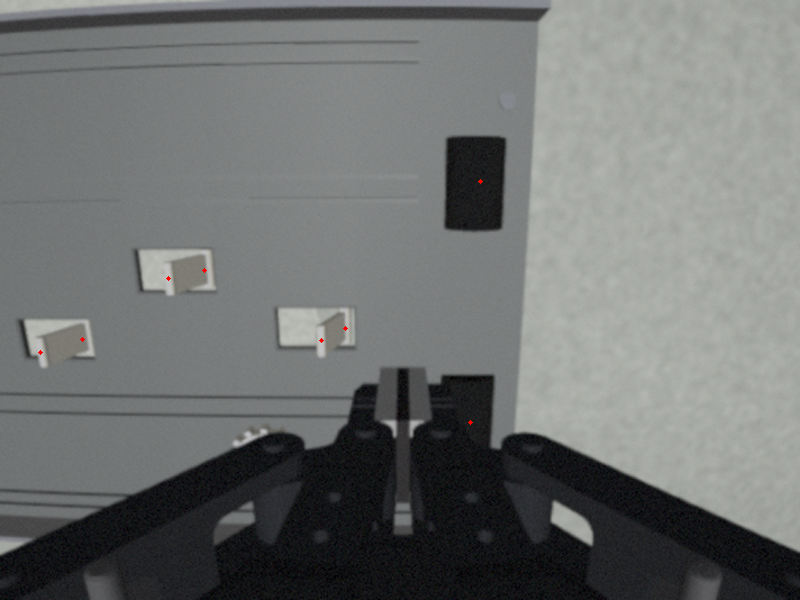

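The close view shows the model points on the flag edges and slots to about 1–2 mm. The tyres are 2 mm off, and the shut fingers are at (403,390), clear of flag 1 and the tyres. Descending next.

Request:
apply_moves:
  commands:
    - [0.015, 0, 0, 0, -1]
    - [0.03, 0, 0, 0, -1]
    - [0.045, 0, 0, 0, -1]
    - [0.058, 0, 0, 0, -1]
    - [0.068, 0, 0, 0, -1]
    - [0.075, 0, 0, 0, -1]
    - [0.079, 0, 0, 0, -1]
    - [0.08, 0, 0, 0, -1]
    - [0.08, 0, 0, 0, -1]

```text
time: 3.1
ee_pos: [0.7117, -0.0631, 0.042]
tcp_rot: [97.8, 89.9, -5.1]
wrist_force: [-1.1, 0.4, 0.5]
opening: -0.0
```

Run:
```python
from h import *
rows([[-.09,.009,.041],[-.072,.0,.041]])
```

```text
t 3.1 unit xy -0.133 0.0077 z 0.042 tilt [ 0.002 -0.    -1.   ] roll -0.001 F [-1.05  0.37  0.54] open -0.0 q [-5. 28. 17. 79. -0. 98.]
[[0.0009, -0.043, 0.0014], [0.0008, -0.061, -0.0076]]
```

Request:
apply_moves:
  commands:
    - [0.001, -0.005, 0.001, 0, -1]
    - [0.001, -0.01, 0.001, 0, -1]
    - [0.001, -0.015, 0.001, 0, -1]
    - [0.001, -0.02, 0.001, 0, -1]
    - [0.001, -0.025, 0.001, 0, -1]
    - [0.001, -0.03, 0.001, 0, -1]
    - [0.001, -0.035, 0.001, 0, -1]
    - [0.001, -0.04, 0.001, 0, -1]
    - [0.001, -0.045, 0.001, 0, -1]
    - [0.001, -0.05, -0.002, 0, -1]
    - [0.001, -0.055, -0.005, 0, -1]
    - [0.001, -0.06, -0.008, 0, -1]

```text
time: 4.3
ee_pos: [0.6546, -0.0414, 0.0408]
tcp_rot: [98.7, 89.9, -4.2]
wrist_force: [-0.4, 0.4, -0.0]
opening: 0.0003
```

Run:
```python
from h import *
rows([[-.052,-.013,.041],[-.02,-.013,.041],[-.01,-.006,.041]])
```

```text
t 4.3 unit xy -0.0724 -0.0007 z 0.0408 tilt [ 0.002 -0.    -1.   ] roll -0.0 F [-0.35  0.37 -0.04] open 0.0003 q [-4. 20.  6. 76. -0. 99.]
[[-0.0002, -0.0204, -0.0123], [-0.0003, -0.0524, -0.0123], [-0.0003, -0.0624, -0.0053]]
```

Request:
apply_moves:
  commands:
    - [0, -0.005, -0.003, 0, -1]
    - [0, -0.01, -0.006, 0, -1]
    - [0, -0.015, -0.009, 0, -1]
    - [0, -0.02, -0.012, 0, -1]
    - [0, -0.025, -0.012, 0, -1]
    - [0, -0.03, -0.012, 0, -1]
    - [0, -0.035, -0.012, 0, -1]
    - [0, -0.04, -0.012, 0, -1]
    - [0, -0.045, -0.012, 0, -1]

```text
time: 5.2
ee_pos: [0.6132, -0.0197, 0.0409]
tcp_rot: [98.1, 89.9, -4.8]
wrist_force: [0.7, 0.2, 0.4]
opening: -0.0001
```

Run:
```python
from h import *
rows([[-.02,-.013,.041],[.012,.014,.041],[.04,.014,.041]])
o,c=grab("wrist"); cv2.imwrite('pics/w4.png',cv2.resize(c['frame'],(800,600),interpolation=cv2.INTER_CUBIC))
```

```text
t 5.2 unit xy -0.0272 -0.0126 z 0.0409 tilt [ 0.002 -0.    -1.   ] roll -0.001 F [0.7  0.15 0.4 ] open -0.0001 q [ -2.  14.  -1.  75.  -0. 101.]
[[-0.0001, -0.0072, -0.0004], [-0.0002, -0.0392, 0.0267], [-0.0003, -0.0672, 0.0267]]
```

View pics/w4.png

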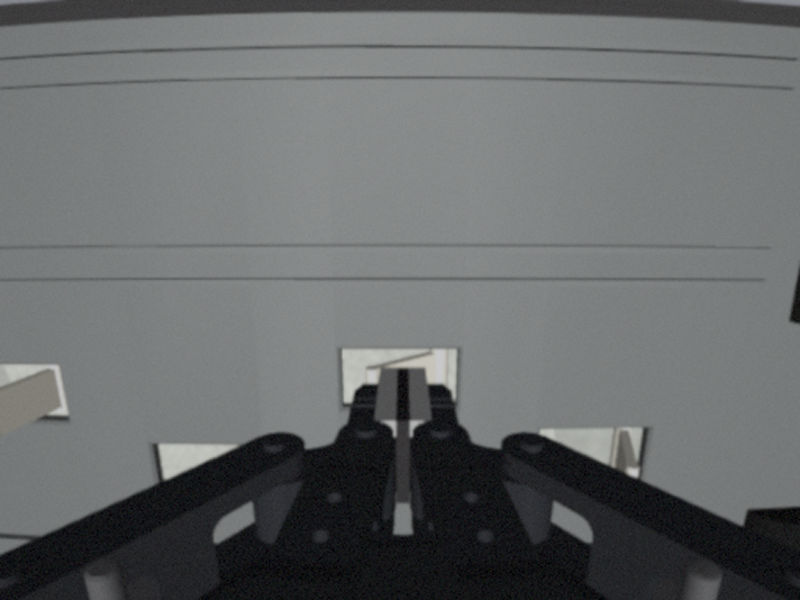

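The wrist picture shows flag 2 folded well over under the fingers (edge at (365–430,355), beside the tips at (403,385)). Flag 1 is upright again at (628,450). Continuing.

Request:
apply_moves:
  commands:
    - [0, -0.005, 0, 0, -1]
    - [0, -0.01, 0.004, 0, -1]
    - [0, -0.015, 0.008, 0, -1]
    - [0, -0.02, 0.012, 0, -1]
    - [0, -0.025, 0.016, 0, -1]
    - [0, -0.03, 0.02, 0, -1]
    - [0, -0.035, 0.024, 0, -1]
    - [0, -0.04, 0.027, 0, -1]
    - [0, -0.045, 0.027, 0, -1]
    - [0, -0.05, 0.027, 0, -1]
    - [0, -0.055, 0.027, 0, -1]
    - [0, -0.06, 0.027, 0, -1]

```text
time: 6.45
ee_pos: [0.5479, -0.0323, 0.041]
tcp_rot: [98.7, 89.9, -4.1]
wrist_force: [1.1, -0.7, -0.1]
opening: -0.0002
```

Run:
```python
from h import *
rows([[.042,.014,.041],[.075,-.008,.041],[.105,-.008,.041]])
```

```text
t 6.45 unit xy 0.0336 0.0142 z 0.041 tilt [ 0.002 -0.    -1.   ] roll -0.0 F [ 1.05 -0.66 -0.05] open -0.0002 q [ -3.   5. -11.  74.  -0. 100.]
[[-0.0001, -0.0084, -0.0002], [-0.0001, -0.0414, -0.0222], [-0.0002, -0.0714, -0.0222]]
```

Request:
apply_moves:
  commands:
    - [0, -0.005, 0, 0, -1]
    - [0, -0.01, 0, 0, -1]
    - [0, -0.015, -0.004, 0, -1]
    - [0, -0.02, -0.008, 0, -1]
    - [0, -0.025, -0.012, 0, -1]
    - [0, -0.03, -0.015, 0, -1]
    - [0, -0.035, -0.019, 0, -1]
    - [0, -0.04, -0.022, 0, -1]
    - [0, -0.045, -0.022, 0, -1]
    - [0, -0.05, -0.022, 0, -1]
    - [0, -0.055, -0.022, 0, -1]
    - [0, -0.06, -0.022, 0, -1]

```text
time: 7.65
ee_pos: [0.4941, 0.0024, 0.0409]
tcp_rot: [97.1, 89.8, -5.8]
wrist_force: [1.9, -1.1, -0.4]
opening: 0.0001
```

Run:
```python
from h import *
rows([[.105,-.008,.041],[.14,-.008,.041],[.14,-.008,.12]])
```

```text
t 7.65 unit xy 0.0938 -0.0077 z 0.0409 tilt [ 0.003 -0.    -1.   ] roll -0.001 F [ 1.9  -1.1  -0.37] open 0.0001 q [  0.  -2. -18.  74.  -0. 103.]
[[-0.0001, -0.0112, -0.0003], [-0.0002, -0.0462, -0.0002], [-0.0792, -0.046, -0.0003]]
```

Request:
apply_moves:
  commands:
    - [0, -0.005, 0, 0, -1]
    - [0, -0.01, 0, 0, -1]
    - [0, -0.015, 0, 0, -1]
    - [0, -0.02, 0, 0, -1]
    - [0, -0.025, 0, 0, -1]
    - [0, -0.03, 0, 0, -1]
    - [0, -0.035, 0, 0, -1]
    - [0, -0.04, 0, 0, -1]
    - [0, -0.045, 0, 0, -1]
    - [-0.01, -0.046, 0, 0, -1]
    - [-0.03, -0.046, 0, 0, -1]
    - [-0.05, -0.046, 0, 0, -1]

```text
time: 8.85
ee_pos: [0.449, 0.0127, 0.0919]
tcp_rot: [98.2, 89.8, -4.7]
wrist_force: [0.4, -0.3, -0.7]
opening: -0.0001
```

Request:
apply_moves:
  commands:
    - [-0.03, 0, 0, 0, -1]
    - [-0.06, 0, 0, 0, -1]
    - [-0.09, 0.02, 0, 0, -1]
    - [-0.12, 0.04, -0.01, 0, -1]
    - [-0.15, 0.06, -0.02, 0, -1]
    - [-0.16, 0.07, -0.02, 0, -1]
    - [-0.16, 0.07, -0.02, 0, -1]
    - [-0.16, 0.07, -0.02, 0, -1]

```text
time: 9.65
ee_pos: [0.5209, 0.0166, 0.2518]
tcp_rot: [95.7, 89.9, -7.2]
wrist_force: [-0.6, 0.2, -0.4]
opening: -0.0
```

Run:
```python
from h import *
rows([[0,0,.2]]); p=np.load('p0.npy')
o,c=grab("wrist"); im=cv2.resize(c['frame'],(800,600),interpolation=cv2.INTER_CUBIC)
T=U2W(p,np.r_[TIP,np.c_[PIV,[.034]*4],[[.168,0,.034],[-.165,-.056,.044]],[[x,-.1235,.052] for x in(-.19,.19)]])
for u in proj(c,T)/.64: cv2.circle(im,tuple(int(v) for v in np.clip(u,-99,999)),2,(0,0,255),-1)
cv2.imwrite('pics/w5.png',im)
o,c=grab("scene")
for t in ["gear","cartridge","syringe","carriage","path_unit"]:
    for d in cams.spot_in(t,"scene")[:1]: print(t,round(d['confidence'],2),np.round(d['rect']))
```

```text
t 9.65 unit xy 0.0709 -0.0275 z 0.2518 tilt [ 0.002 -0.    -1.   ] roll -0.001 F [-0.59  0.18 -0.36] open -0.0 q [  2.   1.   9.  97.  -0. 105.]
[[0.052, 0.0708, 0.0275]]
gear 0.69 [216. 171. 223. 186.]
cartridge 0.92 [391. 259. 433. 305.]
syringe 0.57 [188.  74. 201. 116.]
carriage 0.56 [297. 321. 364. 380.]
path_unit 0.58 [169. 138. 332. 264.]
```

View pics/w5.png

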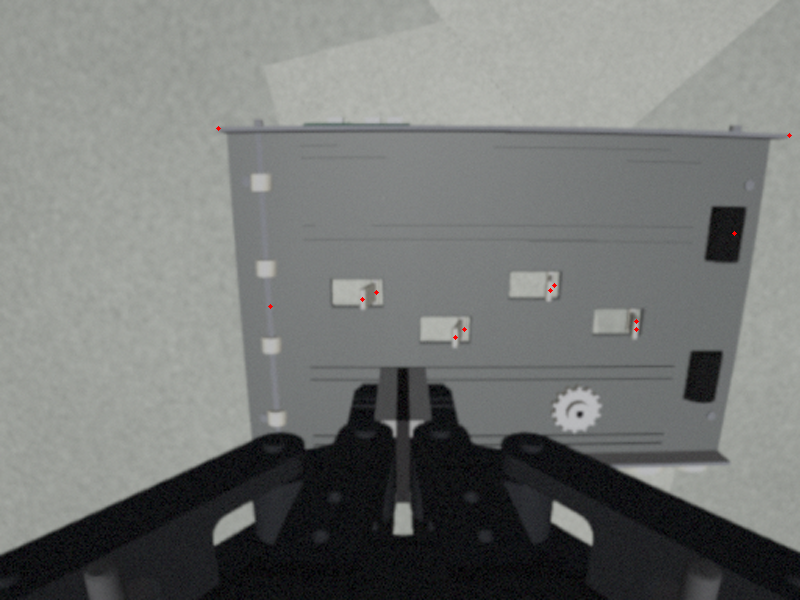

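The last picture shows all four flags upright at (363,297), (456,332), (549,288) and (636,325). They lie on the start-pose predictions, so the unit has not moved visibly. The gear is at (577,410) and the arm is clear, so I hand the job in.

```bash
python3 -c "
from workcell import bot
print(bot.job_done())"
```

```text
the job is handed in; nothing more can be done
None
```

I ran the shut fingertips in one low, slightly weaving pass, about 7 mm above the plate, from the feed tyres to the exit rollers. I then lifted clear and handed the job in; it gave no verdict.

- **Tipping:** a wrist picture taken mid-pass showed flag 2 folded well over and flag 1 already upright again. I did not photograph flags 1, 3 and 4 while they were tipped. For those I rely on the fingertip path and height, which held to within about 1 mm of plan.
- **Force:** the wrist force readings at the end of each move stayed at or below about 2.3 N.
- **End state:** the last wrist picture shows all four flags upright where the starting pose predicts them, so the unit has not visibly moved.
- **Other objects:** the gear, cartridge, syringe and carriage were found within about 4 pixels of their first places in the scene camera, which is detector scatter.
- **Disagreement:** the tyres showed about 2 mm (in the last picture a little more) closer to the middle of the unit than the fitted model, in the early pictures as well as the last. It did not affect the pass.

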